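Fish the spatula out of the half-closed carton

ROBOT

A 6-joint arm with a two-finger parallel gripper is mounted at the origin on the work surface. World frame = base frame: x ahead of the robot, y to its left, z up, the work surface at z = 0. Lengths are in m, angles in rad, forces in N, time in s.
With the tool pointing down it reaches from about 0.35 to 0.775 m from the base axis. Payload 5.5 kg.
Tool frame: the origin (TCP) lies between the finger pads; the fingertips stand 11 mm ahead of it and the grasp point (between the pads) lies 8 mm behind it (tips_ahead is the distance from the TCP to the fingertips, in m); z points along the fingers, y is the line along which they close (so a half turn about z gives the same grasp; the last joint's range is limited). The gripper opens to 85 mm and grips with 20 to 120 N. Pads are 22 mm wide; open, the fingers measure 114 mm over their backs; the gripper's body (76 mm by 85 mm) begins 54 mm behind the grasp point. The pads swing forward as they close: fully open they stand 13 mm farther back than shut.
Start: joints at [1.025, 0.313, 0.046, 1.304, 0, 1.431], TCP at [0.227, 0.528, 0.242] pointing down, gripper open.
Joint ranges: [-2.76, 2.76], [-0.86, 1.69], [-1.03, 1.26], [-2.2, 2.34], [-1.47, 1.5], [-3.14, 3.14]. Speed limits (rad/s): [2.57, 2.57, 3.14, 3.14, 3.14, 3.14].

INTERFACE

Orientations are given as a unit quaternion [w, x, y, z].
In Python, from workcell import * gives the robot as it stands. The module is installed in compiled form; this text tells all that it offers.
- The arm moves only by the tool jog_arm, never from a script. Its argument "moves" is a list of rows, each an object with "fingers": the closure, from 0 (fully open) to 1 (shut); "slide": the shift along the tool's x, y, z in mm, a list of three; "angular": the turn, a rotation vector about the tool's x, y, z in degrees, a list of three. A call has 1 to 10 rows; each row is the pose to reach, as a shift and turn from the pose commanded when the call began, along the tool's axes at that moment; what a row does not reach only later rows make up. A row lasts 1/12 s, in which the tool goes at most 41.7 mm and 7.16 degrees, less where a joint would pass 70% of its speed; a pose out of reach is approached as far as the arm can. A call with a gripper value outside its range is refused whole. The fingers move at their own pace and stop on an object; "squeeze" is the grip in N (left out, the last holds). Time passes only in rows, so rows that repeat a pose let the fingers close. It gives the time, the measured TCP pose, the force, the opening and the grip force at its end, in the units of the state.
- get_state(): the state, without advancing time (a new reading comes with each control period).
- read_camera(name): name is "scene" or "top"; returns a dict with "color" (480x640x3 uint8, red, green, blue), "fovy" (degrees; the focal length in pixels is half the picture's height over the tangent of half this angle, whatever the lens; pixels are square), "cx", "cy" (the principal point, pixels), "world_from_camera" (4x4, takes a point from camera to world coordinates). Camera axes: x right, y down, z forward; pixel columns grow to the right and rows downward; lengths in m; the calibration is good to about 2 mm. A picture is of the moment at which its call begins. There is no depth.
- hand_in(): hands the job in; it is judged then, once.
Trained networks look in a picture, given as the dict that the camera call returned (one of the last four; its "shot" number tells which), for a name from the list of things; names that differ only in an ending like _2 or _b are one class to them, and where a whole thing is asked for, a point or a joint stands for the part that bears it (a point fixed in the world has none). Each returns a list of dicts, best first, with "p" (0 to 1); they miss things now and then, are a little off and sometimes report something else, mostly with a low value. They report only what shows in the picture. A call takes as long as a camera call.
- look_for(target, picture): "point" ([column, row] in pixels, amid what is visible of it).
- tip_of(target, picture): "point" ([column, row] in pixels: a listed point, or the origin of a listed thing).
The state is a dict: "clock": time; "joint_pos": joint angles; "qvel": joint speeds; "tau": joint torques, N m; "tcp_pos": TCP position; "orientation": TCP orientation; "wrist_force": force on the tool from outside, world axes, zero at the start; "ft_torque": the same for the moment, N m; "finger_gap": finger opening in m; "grip_force": force on a finger pad.
Only numpy, scipy, OpenCV 4.12 (cv2) and the standard library are available. Lean on these libraries where they do the work, as an engineer would, in place of code of your own. Each camera call takes 0.05 s, during which the arm holds its last target. There are 200 camera calls.

TASK

Take the small yellow can off the closed flap of the carton and stand it on the cardboard pad, midway between the two blue tins and in line with them. Then fetch the green-handled spatula out of the carton: it is longer than the opening, so tilt its handle end up and draw it out slantwise, and finish still holding it, still, in the air with every part of it at least 6 cm above the top of the carton. Leave the blue tins, the cookies and the jar where they are.

Things in the scene. Friction and masses are not known exactly. Their poses are not given: they have to be found in the camera images.
- carton: shallow cardboard carton, fixed, 360 long (own x), 180 wide, 70 high, all walls 5 thick (inside x +-175, y +-85, z 5 to 65). Origin: centre of underside. Its -x end points roughly to the robot's right. Top: closed by a fixed flap from x = 10 to the +x end and by a lip from x = -160 to the -x end; open between, x -160 to 10, over the full inner width
- opening (a point): centre of the carton's opening (170 by 170 mm) at the height of the carton's top, 70 above the table; axes as the carton's. The spatula lies flat on the carton's floor, roughly along the carton, its blade under the flap, its handle seen through the opening
- spatula_grip (a point): point on the centreline of the green handle, half-way up it (11 above the underside), 95 from the handle's end, 225 from the blade's tip. Own x: from handle to blade; z: up. Rigid spatula, 320 long, about 130 g: handle 150 long, 18 wide, 22 thick; steel shaft 85 long, 12 wide, 7 thick; steel blade 90 long, 70 wide, 4 thick, undersides level. Centre of mass about 20 mm from here, towards the blade
- spatula_end (a point): centre of the free end of the spatula's handle, 11 above its underside (may lie under the lip at the start)
- spatula_tip (a point): middle of the front edge of the spatula's blade, 2 above its underside
- can_mid (a point): centre (half-way up) of the small yellow can, 54 in diameter, 85 high, about 180 g, loose, standing on the carton's flap at the start; z is its axis
- pad: flat brown cardboard pad fixed on the table at the robot's left, 290 long (its own x, roughly away from the robot) by 100 wide by 4 thick; origin: centre of the underside
- gap (a point): the middle of the pad's top, midway between the two blue tins: where the yellow can's foot is to stand
- tin_near: blue tin, 74 in diameter, 100 high, 400 g, loose, standing on the pad 95 mm from its middle, on the side nearer the robot; origin: centre of the underside
- tin_far: blue tin, as tin_near, 95 mm from the pad's middle on the far side; origin: centre of the underside
- cookies0: loose stack of cookies, 72 in diameter, 36 high, in a clear tray (35 high) at the robot's right; leave alone. Origin: centre of the underside
- cookies1: loose stack of cookies, 72 in diameter, 27 high, in the same tray; leave alone. Origin: centre of the underside
- cookies2: loose stack of cookies, 72 in diameter, 27 high, in the same tray; leave alone. Origin: centre of the underside
- jar: loose jar with a red label, 70 in diameter, 120 high, at the back of the table; leave alone. Origin: centre of the underside

How it is judged:
By the outcome, as a careful person would: the job done as asked, in the order asked, and still so for the second after the job is handed in, while the arm keeps its last pose, push and grip.
It also fails if it takes over 58 s, if anything falls off the work surface, if the arm or the gripper's body presses on something with over 40 N, if the wrist force passes 120 N, or if a joint passes its speed limit or range.

## Working session

There is one attempt and no reset: what is moved stays moved. The work goes in short steps, Python scripts to look and compute and a tool call to move; the robot and the scene stay as the last step left them, time stands still between calls to the robot, and variables do not carry over. Pictures are saved under pics/ and viewed, at most 10 in all, crops included, and the job is handed in when it is done.

Besides the shell and the picture viewer there is one more tool, called after "Call:" in YAML: its name, and indented under it one key for each argument. jog_arm: Moves the arm, as the interface text tells. Its arguments: {"type":"object","properties":{"moves":{"type":"array","items":{"type":"object","properties":{"fingers":{"type":"number"},"slide":{"type":"array","items":{"type":"number"}},"angular":{"type":"array","items":{"type":"number"}}}}},"squeeze":{"type":"number"}},"required":["moves"]}

```bash
mkdir -p pics
cat > h.py <<'E'
from workcell import *
import numpy as np, cv2
from scipy.spatial.transform import Rotation as R
def ray(pic,uv):
    f=240/np.tan(np.radians(pic["fovy"])/2); T=np.array(pic["world_from_camera"])
    d=T[:3,:3]@np.array([(uv[0]-pic["cx"])/f,(uv[1]-pic["cy"])/f,1.]); return T[:3,3],d/np.linalg.norm(d)
def atz(pic,uv,z):
    o,d=ray(pic,uv); return o+d*(z-o[2])/d[2]
def proj(pic,p):
    f=240/np.tan(np.radians(pic["fovy"])/2); T=np.array(pic["world_from_camera"])
    c=T[:3,:3].T@(np.array(p)-T[:3,3]); return np.array([c[0]/c[2]*f+pic["cx"],c[1]/c[2]*f+pic["cy"]])
def pose():
    s=get_state(); q=s["orientation"]; return np.array(s["tcp_pos"]),R.from_quat([q[1],q[2],q[3],q[0]])
def save(pic,name): cv2.imwrite("pics/"+name,cv2.cvtColor(pic["color"],cv2.COLOR_RGB2BGR))
E
cat > a.py <<'E'
from h import *
np.set_printoptions(precision=4,suppress=True)
Z=dict(carton=0,opening=.07,spatula_grip=.016,spatula_end=.016,can_mid=.1125,pad=0,gap=.004,tin_near=.004,tin_far=.004,jar=0,spatula_tip=.007)
for n in("top","scene"):
    p=read_camera(n); save(p,n+"0.png"); print(n,p["fovy"],p["cx"],p["cy"],np.array(p["world_from_camera"])[:3,3])
    for k,z in Z.items():
        for r in tip_of(k,p)[:2]: print(k,r["p"],np.round(r["point"],1),atz(p,r["point"],z))
s=get_state(); print(s)
print(pose()[1].as_matrix())
E
python3 a.py
```

```text
top 53.762884654502535 314.48282121692114 237.71041072207066 [ 0.4474 -0.0129  1.282 ]
carton 0.22 [176.3 246.9] [0.5805 0.338  0.    ]
opening 0.8 [341.3 269.7] [ 0.5254 -0.105   0.07  ]
spatula_grip 0.9 [330.8 271. ] [ 0.5247 -0.081   0.016 ]
spatula_grip 0.16 [466.8 286.8] [ 0.4916 -0.4464  0.016 ]
spatula_end 0.62 [365.9 266.3] [ 0.5397 -0.175   0.016 ]
can_mid 0.77 [282.8 274.4] [0.5075 0.0423 0.1125]
gap 0.8 [167.9 287.1] [0.4717 0.3526 0.004 ]
tin_near 0.61 [155.2 322. ] [0.3792 0.3801 0.004 ]
tin_far 0.82 [174.4 249.9] [0.5718 0.3415 0.004 ]
tin_far 0.23 [468.1 284.7] [ 0.4977 -0.4541  0.004 ]
jar 0.81 [276.6 180.7] [0.7719 0.0732 0.    ]
jar 0.43 [342.5 270.2] [ 0.5287 -0.1135  0.    ]
spatula_tip 0.19 [307.  274.2] [ 0.5151 -0.0176  0.007 ]
scene 55.47644153861026 320.65998064766444 238.76764087139284 [0.9209 0.4693 0.834 ]
carton 0.59 [302.9 201.1] [ 0.5299 -0.1865  0.    ]
carton 0.58 [344.1 242.5] [ 0.5225 -0.0251  0.    ]
spatula_grip 0.81 [325.7 225.4] [ 0.5357 -0.08    0.016 ]
spatula_end 0.85 [302.  204.4] [ 0.545  -0.1662  0.016 ]
can_mid 0.62 [371.7 224.2] [0.5021 
[... 264 characters left out ...]
0.7 [523.7 348.8] [0.3928 0.383  0.004 ]
jar 0.59 [271.1 328.2] [0.7708 0.0652 0.    ]
jar 0.27 [326.8 224.3] [ 0.5241 -0.092   0.    ]
{'clock': 1.2, 'joint_pos': array([1.0254, 0.3132, 0.0461, 1.3036, 0.    , 1.4312]), 'qvel': array([-0.0013,  0.0017,  0.0013, -0.0013,  0.002 ,  0.0005]), 'tau': array([ -0.0016, -48.0477,  29.8814,   0.0006,  -0.0001,  -0.    ]), 'tcp_pos': array([0.227 , 0.5283, 0.2423]), 'orientation': array([0.    , 0.2015, 0.9795, 0.0001]), 'wrist_force': array([ 0.26  ,  0.2532, -1.0446]), 'ft_torque': array([0.0504, 0.0109, 0.0175]), 'grip_force': 0.0, 'finger_gap': 0.08531331260545212}
[[-0.9188  0.3948  0.    ]
 [ 0.3948  0.9188  0.0001]
 [ 0.      0.0001 -1.    ]]
```

```bash
ls pics
```

```text
scene0.png
top0.png
```

View pics/top0.png

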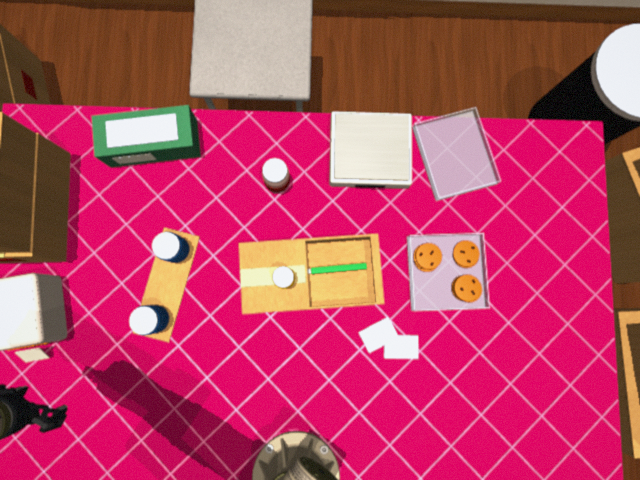

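View pics/scene0.png

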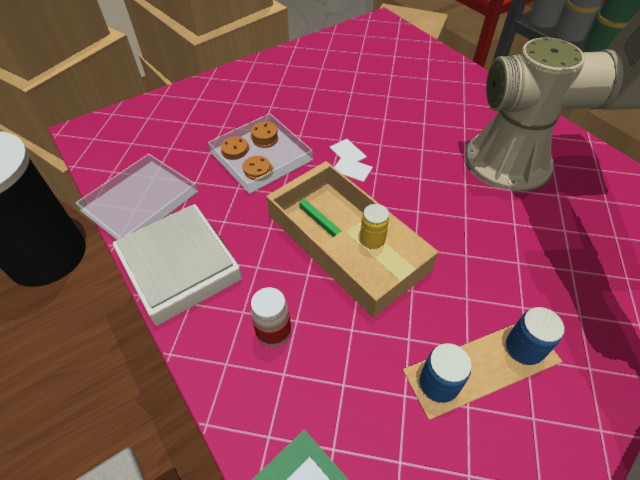

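The top view shows the can at (284,277), the tins' lids at (170,247) and (149,320), and the green handle from (311,270) to (367,266). In the scene view the can's lid is at (376,213) and the handle runs from (302,203) to (338,232). I'll refine these by colour.

```bash
cat > b.py <<'E'
from h import *
np.set_printoptions(precision=4,suppress=True)
def blob(mask,near,r=18):
    m=np.zeros_like(mask);x,y=map(int,near);m[y-r:y+r,x-r:x+r]=mask[y-r:y+r,x-r:x+r]
    n,l,st,c=cv2.connectedComponentsWithStats(m.astype(np.uint8)); i=1+np.argmax(st[1:,4]); 
    (cx,cy),_,_=cv2.minAreaRect(np.argwhere(l==i)[:,::-1].astype(np.float32)); return c[i],st[i][4],(cx,cy)
seeds={"top":dict(can=(284,277),far=(170,247),near=(149,320)),"scene":dict(can=(376,213),far=(450,360),near=(543,324))}
for n in seeds:
    p=read_camera(n);c=p["color"].astype(int)
    w=(c.min(2)>150)
    for k,s in seeds[n].items():
        b=blob(w,s,24); print(n,k,b[0],b[1],b[2],atz(p,b[0],.155 if k=="can" else .104))
    g=(c[...,1]>c[...,0]+60)&(c[...,1]>c[...,2]+40); g[:, :290]=0; g[:180]=0;g[320:]=0
    r=cv2.minAreaRect(np.argwhere(g)[:,::-1].astype(np.float32)); bx=cv2.boxPoints(r)
    print("green",g.sum(),r,[atz(p,q,.027) for q in bx])
    if n=="top": print("carton",[atz(p,q,.07) for q in((238.5,241),(380.5,234),(384,304),(242,313),(306.5,238),(309,306))])
E
python3 b.py
```

```text
top can [281.3892 275.2253] 799 (282.32012939453125, 276.3917236328125) [0.5033 0.0436 0.155 ]
top far [165.0639 245.2067] 595 (165.0, 245.0) [0.5732 0.3376 0.104 ]
top near [142.6619 320.2201] 636 (142.5, 320.0) [0.3881 0.38   0.104 ]
green 329 ((338.4523620605469, 267.9600524902344), (6.035375118255615, 55.40240478515625), 84.95755004882812) [array([ 0.5323, -0.0266,  0.027 ]), array([ 0.5489, -0.1731,  0.027 ]), array([ 0.533 , -0.1747,  0.027 ]), array([ 0.5164, -0.0284,  0.027 ])]
carton [array([0.5926, 0.1609, 0.07  ]), array([ 0.6205, -0.2052,  0.07  ]), array([ 0.441 , -0.2151,  0.07  ]), array([0.41  , 0.1439, 0.07  ]), array([ 0.605 , -0.0137,  0.07  ]), array([ 0.4315, -0.0245,  0.07  ])]
scene can [375.84   212.9333] 375 (376.0, 213.0) [0.5022 0.0437 0.155 ]
scene far [450.6079 361.9801] 1209 (450.5000305175781, 362.0) [0.5749 0.3398 0.104 ]
scene near [543.9422 323.7647] 1020 (544.0, 323.5) [0.3902 0.3822 0.104 ]
green 322 ((319.59735107421875, 216.46017456054688), (49.85820770263672, 6.679117202758789), 41.18592834472656) [array([ 0.5534, -0.1671,  0.027 ]), array([ 0.5359, -0.1747,  0.027 ]), array([ 0.5216, -0.0415,  0.027 ]), array([ 0.5382, -0.0354,  0.027 ])]
```

Call:
jog_arm:
  moves:
    - {"slide": [-444, -337, -8], "angular": [0, 0, -10.3], "fingers": 0}
    - {"slide": [-444, -337, -8], "angular": [0, 0, -10.3], "fingers": 0}
    - {"slide": [-444, -337, -8], "angular": [0, 0, -10.3], "fingers": 0}
    - {"slide": [-444, -337, -8], "angular": [0, 0, -10.3], "fingers": 0}
    - {"slide": [-444, -337, -8], "angular": [0, 0, -10.3], "fingers": 0}
    - {"slide": [-444, -337, -8], "angular": [0, 0, -10.3], "fingers": 0}
    - {"slide": [-444, -337, -8], "angular": [0, 0, -10.3], "fingers": 0}
    - {"slide": [-444, -337, -8], "angular": [0, 0, -10.3], "fingers": 0}
    - {"slide": [-444, -337, -8], "angular": [0, 0, -10.3], "fingers": 0}
    - {"slide": [-444, -337, -8], "angular": [0, 0, -10.3], "fingers": 0}

```text
clock: 2.13
tcp_pos: [0.4322, 0.1655, 0.2486]
orientation: [0.0, 0.113, 0.994, 0.0]
wrist_force: [0.3, 0.8, 0.8]
finger_gap: 0.0854
grip_force: 0.0
```

```bash
cat > go.py <<'E'
# usage: go.py x y z closing_angle_deg [tilt_deg]: tilt = handle end up, about the closing line
from h import *
import sys
np.set_printoptions(precision=1,suppress=True)
def target(a,t=0):
    a=np.radians(a); y=np.array([np.cos(a),np.sin(a),0]); z=np.array([0,0,-1.]); M=np.column_stack([np.cross(y,z),y,z])
    # spatula blade direction b = closing line turned +90deg; tilt sends b downward, z towards -b
    b=np.array([-y[1],y[0],0]) if abs(y[0])>.7 and y[0]>0 else np.array([y[1],-y[0],0])
    return R.from_rotvec(np.cross(b,z)*np.radians(t))*R.from_matrix(M)
if __name__=="__main__":
    v=list(map(float,sys.argv[1:])); p,r=pose(); T=target(v[3],v[4] if len(v)>4 else 0)
    print("slide",r.inv().apply(np.array(v[:3])-p)*1000,"angular",np.degrees((r.inv()*T).as_rotvec()))
    s=get_state(); print("tcp",p*1000,"clock",s["clock"],"j",np.degrees(s["joint_pos"]),"F",s["wrist_force"],"gap",s["finger_gap"]*1000,s["grip_force"])
E
python3 go.py .502 .0436 .23 77.06
```

```text
slide [ -95.3 -103.2   18.6] angular [ 0.  0. -0.]
tcp [432.2 165.5 248.6] clock 2.1333 j [ 11.    5.4 -12.3  72.3   0.   23.9] F [0.3 0.8 0.8] gap 85.38792211378926 0.0
```

Call:
jog_arm:
  moves:
    - {"slide": [-95, -103, 20]}
    - {"slide": [-95, -103, 20]}
    - {"slide": [-95, -103, 20]}
    - {"slide": [-95, -103, 20]}
    - {"slide": [-95, -103, 50]}
    - {"slide": [-95, -103, 50]}

```text
schema error: expected keys fingers, slide, angular
```

```bash
cat > c.py <<'E'
import sys; from h import *
n=sys.argv[1]; name=sys.argv[2]; x,y=map(int,sys.argv[3:5]); p=read_camera(n); c=p["color"][max(0,y-75):y+75,max(0,x-100):x+100]
cv2.imwrite("pics/"+name,cv2.cvtColor(cv2.resize(c,None,fx=3,fy=3,interpolation=cv2.INTER_CUBIC),cv2.COLOR_RGB2BGR))
E
python3 c.py scene can1.png 375 200; python3 go.py .502 .0436 .125 77.06
```

```text
slide [-90.  -97.5 124.3] angular [-0.2  0.3 -0.4]
tcp [436.5 159.8 248.6] clock 2.1833 j [ 10.4   5.5 -12.1  72.2  -0.3  23.7] F [ 3.8 -4.   0.5] gap 85.35297634378361 0.0
```

View pics/can1.png

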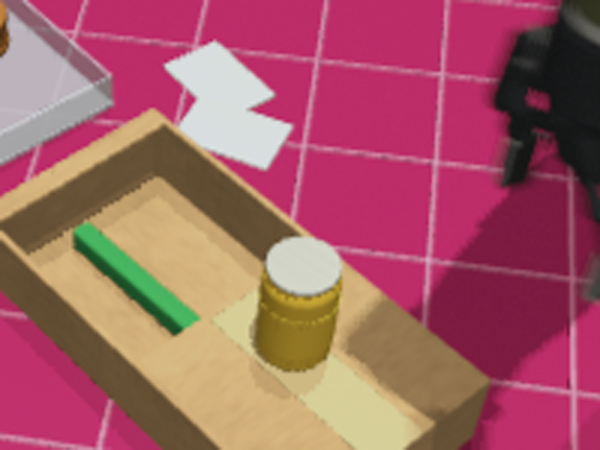

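The picture shows the can still standing on the flap, with the gripper up at right, not there yet. The move needs all three keys.

Call:
jog_arm:
  moves:
    - {"slide": [-90, -97, 20], "angular": [0, 0, 0], "fingers": 0}
    - {"slide": [-90, -97, 20], "angular": [0, 0, 0], "fingers": 0}
    - {"slide": [-90, -97, 20], "angular": [0, 0, 0], "fingers": 0}
    - {"slide": [-90, -97, 20], "angular": [0, 0, 0], "fingers": 0}
    - {"slide": [-90, -97, 50], "angular": [0, 0, 0], "fingers": 0}
    - {"slide": [-90, -97, 50], "angular": [0, 0, 0], "fingers": 0}

```text
clock: 2.68
tcp_pos: [0.4954, 0.0522, 0.1942]
orientation: [-0.003, 0.114, 0.993, -0.0]
wrist_force: [-1.7, -0.2, -0.7]
finger_gap: 0.0853
grip_force: 0.0
```

```bash
python3 go.py .5022 .0436 .125 77.06;  python3 c.py top can2.png 290 270
```

```text
slide [-9.  -6.8 69.2] angular [-0.  -0.4 -0.1]
tcp [495.4  52.2 194.2] clock 2.6833 j [ -3.2  11.  -13.4  66.    0.    9.8] F [-1.7 -0.2 -0.7] gap 85.2895230275728 0.0
```

View pics/can2.png

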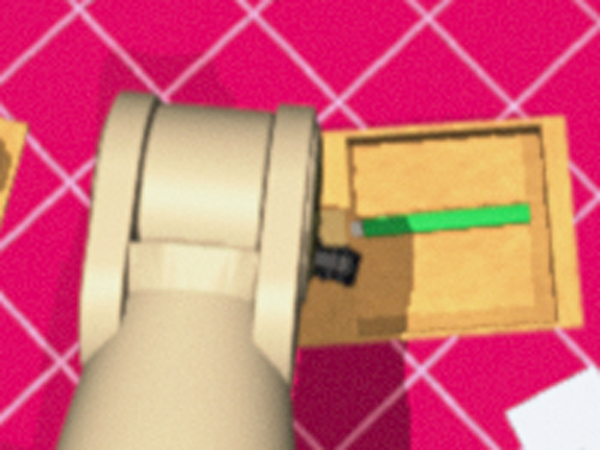

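The top view shows the arm covering the can; the handle is still lying in the opening, crop (362..530, 220).

Call:
jog_arm:
  moves:
    - {"slide": [0, 0, 0], "angular": [0, 0, 0], "fingers": 0}
    - {"slide": [0, 0, 0], "angular": [0, 0, 0], "fingers": 0}

```text
clock: 2.9
tcp_pos: [0.4978, 0.0536, 0.1995]
orientation: [0.001, 0.112, 0.994, 0.0]
wrist_force: [-0.9, 0.1, 0.6]
finger_gap: 0.0856
grip_force: 0.0
```

```bash
python3 go.py .5022 .0436 .125 77.06
```

```text
slide [-6.4 -8.8 74.5] angular [0.  0.1 0.1]
tcp [497.8  53.6 199.5] clock 2.9 j [ -3.1  10.7 -13.   66.3   0.    9.8] F [-0.9  0.1  0.6] gap 85.59017496333172 0.0
```

Call:
jog_arm:
  moves:
    - {"slide": [-6, -9, 0], "angular": [0, 0, 0], "fingers": 0}
    - {"slide": [-6, -9, 0], "angular": [0, 0, 0], "fingers": 0}
    - {"slide": [-6, -9, 30], "angular": [0, 0, 0], "fingers": 0}
    - {"slide": [-6, -9, 55], "angular": [0, 0, 0], "fingers": 0}
    - {"slide": [-6, -9, 74], "angular": [0, 0, 0], "fingers": 0}
    - {"slide": [-6, -9, 74], "angular": [0, 0, 0], "fingers": 0}
    - {"slide": [-6, -9, 74], "angular": [0, 0, 0], "fingers": 0}

```text
clock: 3.48
tcp_pos: [0.501, 0.0427, 0.1242]
orientation: [-0.001, 0.113, 0.994, 0.0]
wrist_force: [-0.2, -0.5, 0.2]
finger_gap: 0.0857
grip_force: 0.0
```

```bash
python3 go.py .5022 .0436 .125 77.06;  python3 c.py scene can3.png 375 200
```

```text
slide [-1.   1.2 -0.8] angular [-0.  -0.1 -0. ]
tcp [501.   42.7 124.2] clock 3.4833 j [ -4.3  14.1 -19.8  56.2   0.    8.7] F [-0.2 -0.5  0.2] gap 85.72663501423796 0.0
```

View pics/can3.png

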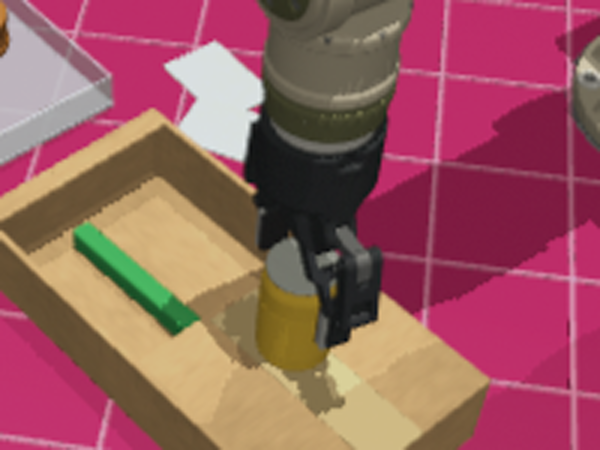

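The fingers straddle the can, crop (295,310). I'll close, then lift.

Call:
jog_arm:
  moves:
    - {"slide": [0, 1, 0], "angular": [0, 0, 0], "fingers": 0.7}
    - {"slide": [0, 1, 0], "angular": [0, 0, 0], "fingers": 0.7}
    - {"slide": [0, 1, 0], "angular": [0, 0, 0], "fingers": 0.7}
    - {"slide": [0, 1, 0], "angular": [0, 0, 0], "fingers": 0.7}
    - {"slide": [0, 1, 0], "angular": [0, 0, 0], "fingers": 0.7}
    - {"slide": [0, 1, 0], "angular": [0, 0, 0], "fingers": 0.7}
    - {"slide": [0, 1, 0], "angular": [0, 0, 0], "fingers": 0.7}
  squeeze: 30

```text
clock: 4.12
tcp_pos: [0.5029, 0.0434, 0.126]
orientation: [0.002, 0.113, 0.994, -0.0]
wrist_force: [-0.4, -1.1, 5.2]
finger_gap: 0.053
grip_force: 30.8
```

```bash
python3 go.py .4815 .360 .2 77.06
```

```text
slide [ 91.5 303.8 -74.2] angular [ 0.   0.2 -0. ]
tcp [502.9  43.4 126. ] clock 4.1167 j [ -4.2  14.  -19.7  56.2  -0.    8.8] F [-0.4 -1.1  5.2] gap 53.023473255204905 30.7855645660311
```

Call:
jog_arm:
  moves:
    - {"slide": [0, 0, -25], "angular": [0, 0, 0], "fingers": 0.7}
    - {"slide": [0, 0, -60], "angular": [0, 0, 0], "fingers": 0.7}
    - {"slide": [10, 33, -80], "angular": [0, 0, 0], "fingers": 0.7}
    - {"slide": [20, 66, -80], "angular": [0, 0, 0], "fingers": 0.7}
    - {"slide": [31, 103, -80], "angular": [0, 0, 0], "fingers": 0.7}
    - {"slide": [42, 140, -80], "angular": [0, 0, 0], "fingers": 0.7}
    - {"slide": [53, 176, -80], "angular": [0, 0, 0], "fingers": 0.7}
    - {"slide": [64, 212, -80], "angular": [0, 0, 0], "fingers": 0.7}
    - {"slide": [75, 248, -80], "angular": [0, 0, 0], "fingers": 0.7}
    - {"slide": [84, 279, -80], "angular": [0, 0, 0], "fingers": 0.7}

```text
clock: 4.95
tcp_pos: [0.4817, 0.3368, 0.2047]
orientation: [0.0, 0.112, 0.994, 0.0]
wrist_force: [1.7, -0.5, -1.6]
finger_gap: 0.0529
grip_force: 32.9
```

Call:
jog_arm:
  moves:
    - {"slide": [5, 16, 0], "angular": [0, 0, 0], "fingers": 0.7}
    - {"slide": [7, 24, 0], "angular": [0, 0, 0], "fingers": 0.7}
    - {"slide": [7, 24, 0], "angular": [0, 0, 0], "fingers": 0.7}
    - {"slide": [7, 24, 0], "angular": [0, 0, 0], "fingers": 0.7}
    - {"slide": [7, 24, 0], "angular": [0, 0, 0], "fingers": 0.7}

```text
clock: 5.37
tcp_pos: [0.481, 0.358, 0.2043]
orientation: [-0.0, 0.113, 0.994, -0.0]
wrist_force: [0.8, -0.5, -2.0]
finger_gap: 0.0529
grip_force: 32.9
```

```bash
python3 go.py .4815 .360 .060 77.06;  python3 c.py scene can4.png 480 320
```

```text
slide [ -0.    2.2 144.3] angular [-0.  -0.  -0.1]
tcp [481.  358.  204.3] clock 5.3667 j [29.  21.4  2.3 70.9 -0.  42. ] F [ 0.8 -0.5 -2. ] gap 52.91757903278518 32.89703740272671
```

View pics/can4.png

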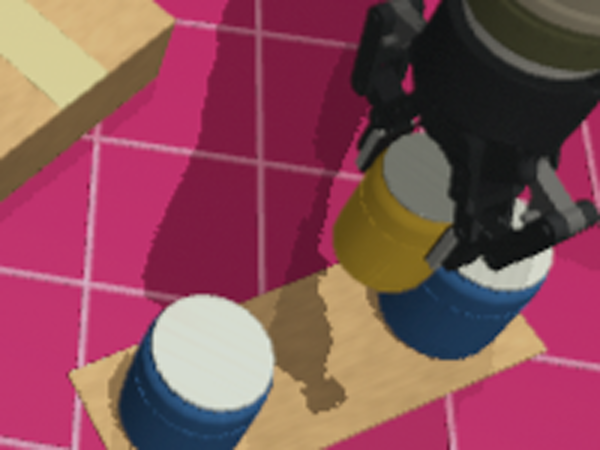

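Call:
jog_arm:
  moves:
    - {"slide": [0, 2, 25], "angular": [0, 0, 0], "fingers": 0.7}
    - {"slide": [0, 2, 55], "angular": [0, 0, 0], "fingers": 0.7}
    - {"slide": [0, 2, 85], "angular": [0, 0, 0], "fingers": 0.7}
    - {"slide": [0, 2, 112], "angular": [0, 0, 0], "fingers": 0.7}
    - {"slide": [0, 2, 127], "angular": [0, 0, 0], "fingers": 0.7}
    - {"slide": [0, 2, 132], "angular": [0, 0, 0], "fingers": 0.7}
    - {"slide": [0, 2, 132], "angular": [0, 0, 0], "fingers": 0.7}
    - {"slide": [0, 2, 132], "angular": [0, 0, 0], "fingers": 0.7}

```text
clock: 6.08
tcp_pos: [0.4821, 0.3608, 0.0733]
orientation: [0.0, 0.113, 0.994, 0.0]
wrist_force: [0.2, 0.3, -1.1]
finger_gap: 0.053
grip_force: 32.9
```

```bash
cat > d.py <<'E'
from h import *
p,_=pose(); s=read_camera("scene"); zt=p[2]+.029
c=s["color"].astype(int); w=((c.min(2)>95)&(c.max(2)-c.min(2)<40)).astype(np.uint8)
e=proj(s,[p[0],p[1],zt]); n,l,st,ct=cv2.connectedComponentsWithStats(w)
for i in range(1,n):
    if np.linalg.norm(ct[i]-e)<35 and st[i][4]>40: print(st[i][:5],ct[i],atz(s,ct[i],zt))
print(e,p)
for r in tip_of("can_mid",s)[:1]: print(r, atz(s,r["point"],zt-.0425))
E
python3 d.py; python3 go.py .4815 .360 .060 77.06;python3 c.py scene can5.png 480 330
```

```text
[485 330  19  27 332] [493.81024096 343.26807229] [0.48938326 0.35734195 0.10226229]
[526 344  12  18  85] [531.01176471 352.4       ] [0.45034073 0.40461646 0.10226229]
[498.25134644 342.55432691] [0.48213459 0.36076624 0.07326229]
{'point': [486.6, 350.0], 'p': 0.62} [0.48479136 0.35246786 0.05976229]
slide [ 0.9 -1.8 14.2] angular [ 0.1  0.1 -0. ]
tcp [482.7 361.5  74.2] clock 6.1833 j [29.2 26.5 -9.2 54.2  0.  42.2] F [-0.4 -0.8 -2.1] gap 52.80554629722304 32.89849014370702
```

View pics/can5.png

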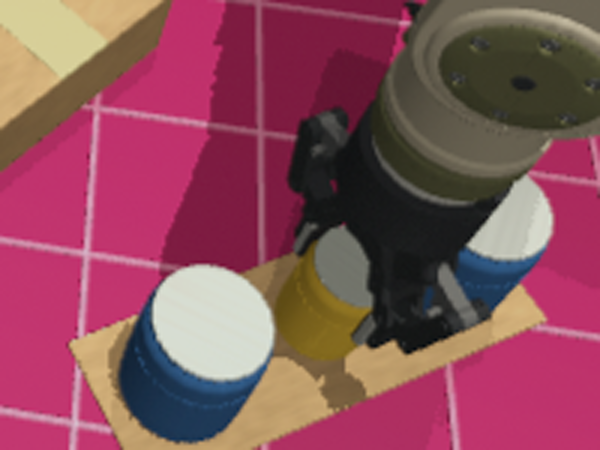

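The can hangs between the tins, its lid at crop (343,265), with clear space on both sides. I'll lower it, release it and rise.

Call:
jog_arm:
  moves:
    - {"slide": [0, -1, 6], "angular": [0, 0, 0], "fingers": 0.7}
    - {"slide": [0, -1, 10], "angular": [0, 0, 0], "fingers": 0.7}
    - {"slide": [0, -1, 13], "angular": [0, 0, 0], "fingers": 0.7}
    - {"slide": [0, -1, 13], "angular": [0, 0, 0], "fingers": 0.7}
    - {"slide": [0, -1, 13], "angular": [0, 0, 0], "fingers": 0.7}

```text
clock: 6.65
tcp_pos: [0.4813, 0.3603, 0.06]
orientation: [0.0, 0.113, 0.994, 0.0]
wrist_force: [-1.5, -1.2, 4.1]
finger_gap: 0.0533
grip_force: 33.4
```

```bash
python3 go.py .4815 .360 .060 77.06
```

```text
slide [-0.2 -0.2  0. ] angular [ 0.  0. -0.]
tcp [481.3 360.3  60. ] clock 6.65 j [ 29.2  27.1 -10.3  52.5  -0.   42.1] F [-1.5 -1.2  4.1] gap 53.28139684116294 33.38542650220916
```

Force z has turned positive, so the can is touching the pad. I'll open slowly and rise.

Call:
jog_arm:
  moves:
    - {"slide": [0, 0, 0], "angular": [0, 0, 0], "fingers": 0.3}
    - {"slide": [0, 0, 0], "angular": [0, 0, 0], "fingers": 0.2}
    - {"slide": [0, 0, 0], "angular": [0, 0, 0], "fingers": 0.1}
    - {"slide": [0, 0, 0], "angular": [0, 0, 0], "fingers": 0.05}
    - {"slide": [0, 0, 0], "angular": [0, 0, 0], "fingers": 0.05}
    - {"slide": [0, 0, 0], "angular": [0, 0, 0], "fingers": 0.05}

```text
clock: 7.15
tcp_pos: [0.4811, 0.3603, 0.0591]
orientation: [-0.0, 0.113, 0.994, -0.0]
wrist_force: [0.8, 0.6, -0.2]
finger_gap: 0.0809
grip_force: 0.0
```

Call:
jog_arm:
  moves:
    - {"slide": [0, 0, -15], "angular": [0, 0, 0], "fingers": 0.05}
    - {"slide": [0, 0, -40], "angular": [0, 0, 0], "fingers": 0.05}
    - {"slide": [0, 0, -75], "angular": [0, 0, 0], "fingers": 0.05}
    - {"slide": [0, 0, -110], "angular": [0, 0, 0], "fingers": 0.05}
    - {"slide": [0, 0, -145], "angular": [0, 0, 0], "fingers": 0.05}
    - {"slide": [0, 0, -150], "angular": [0, 0, 0], "fingers": 0.05}
    - {"slide": [0, 0, -150], "angular": [0, 0, 0], "fingers": 0.05}
    - {"slide": [0, 0, -150], "angular": [0, 0, 0], "fingers": 0.05}

```text
clock: 7.82
tcp_pos: [0.4811, 0.3603, 0.209]
orientation: [0.0, 0.113, 0.994, 0.0]
wrist_force: [-0.6, 0.8, -0.4]
finger_gap: 0.0813
grip_force: 0.0
```

```bash
python3 go.py .5305 -.079 .19 5.8;python3 go.py .5305 -.079 .19 185.8
```

```text
slide [-146.6 -417.1   18.9] angular [ 0.   0.  71.3]
tcp [481.1 360.3 209. ] clock 7.8167 j [29.2 21.4  3.  71.5  0.  42.1] F [-0.6  0.8 -0.4] gap 81.29368860070224 0.0
slide [-146.6 -417.1   18.9] angular [  -0.     0.  -108.7]
tcp [481.1 360.3 209. ] clock 7.8167 j [29.2 21.4  3.  71.5  0.  42.1] F [-0.6  0.8 -0.4] gap 81.29368860070224 0.0
```

Call:
jog_arm:
  moves:
    - {"slide": [-14, -40, 0], "angular": [0, 0, 7], "fingers": 0.05}
    - {"slide": [-28, -80, 0], "angular": [0, 0, 14], "fingers": 0.05}
    - {"slide": [-42, -119, 0], "angular": [0, 0, 21], "fingers": 0.05}
    - {"slide": [-56, -159, 0], "angular": [0, 0, 28], "fingers": 0.05}
    - {"slide": [-70, -199, 0], "angular": [0, 0, 35], "fingers": 0.05}
    - {"slide": [-84, -239, 0], "angular": [0, 0, 42], "fingers": 0.05}
    - {"slide": [-98, -279, 0], "angular": [0, 0, 49], "fingers": 0.05}
    - {"slide": [-112, -319, 0], "angular": [0, 0, 56], "fingers": 0.05}
    - {"slide": [-126, -358, 0], "angular": [0, 0, 63], "fingers": 0.05}
    - {"slide": [-140, -398, 0], "angular": [0, 0, 70], "fingers": 0.05}

```text
clock: 8.65
tcp_pos: [0.5262, -0.0555, 0.2068]
orientation: [-0.002, 0.665, 0.747, -0.001]
wrist_force: [0.9, 1.0, -0.3]
finger_gap: 0.0812
grip_force: 0.0
```

```bash
cat > e.py <<'E'
from h import *
np.set_printoptions(precision=4,suppress=True)
s=read_camera("scene"); t=read_camera("top"); save(s,"after.png")
for p in (s,t):
    for k,z in (("can_mid",.0465),("tin_near",.004),("tin_far",.004)):
        for r in tip_of(k,p)[:1]: print(k,r["p"],atz(p,r["point"],z))
    c=p["color"].astype(int); w=((c.min(2)>130)&(c.max(2)-c.min(2)<60)).astype(np.uint8); n,l,st,ct=cv2.connectedComponentsWithStats(w)
    for k,P in dict(can=(.4815,.36,.089),near=(.389,.381,.104),far=(.574,.3387,.104)).items():
        d=np.linalg.norm(ct-proj(p,P),axis=1); i=1+np.argmin(d[1:]); print(k,ct[i],st[i][4],atz(p,ct[i],P[2]))
E
python3 e.py; python3 go.py .5305 -.079 .12 5.8
```

```text
can_mid 0.72 [0.4803 0.359  0.0465]
tin_near 0.94 [0.3845 0.3745 0.004 ]
tin_far 0.94 [0.5684 0.3371 0.004 ]
can [496.1236 344.9308] 607 [0.4806 0.3598 0.089 ]
near [544.0133 323.9829] 1051 [0.3904 0.3826 0.104 ]
far [450.5945 362.1205] 1228 [0.5751 0.34   0.104 ]
can_mid 0.73 [0.4803 0.3652 0.0465]
tin_near 0.71 [0.3833 0.3828 0.004 ]
tin_far 0.61 [0.5725 0.3341 0.004 ]
can [156.5122 283.3049] 328 [0.4788 0.3571 0.089 ]
near [142.9366 320.1426] 631 [0.3883 0.3793 0.104 ]
far [165.2867 245.2411] 593 [0.5731 0.3371 0.104 ]
slide [-27.    0.1  88.5] angular [-0.1 -0.   1.4]
tcp [527.2 -52.3 208.5] clock 9.05 j [-14.4  13.7  -7.8  68.5   0.   68.4] F [0.5 0.7 0.3] gap 81.21933589492896 0.0
```

View pics/after.png

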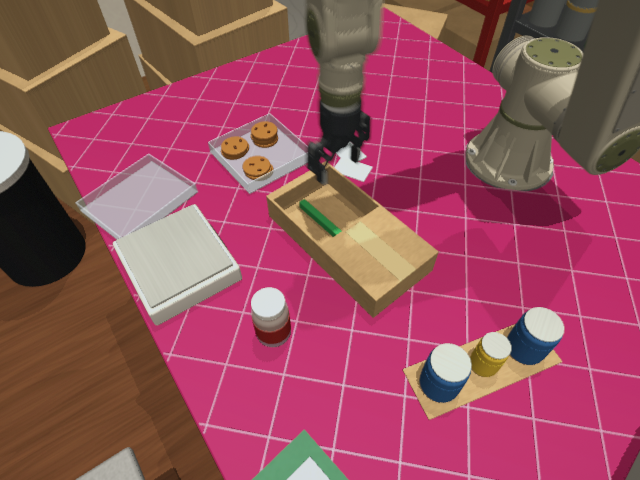

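The can stands between the tins, lid at (493,345), within about 2 mm of the midpoint. The gripper is at (335,165), above the carton. Next I move over the handle with the fingers partly closed.

Call:
jog_arm:
  moves:
    - {"slide": [-26, 2, 0], "angular": [0, 0, 1.4], "fingers": 0.45}
    - {"slide": [-26, 2, 20], "angular": [0, 0, 1.4], "fingers": 0.45}
    - {"slide": [-26, 2, 50], "angular": [0, 0, 1.4], "fingers": 0.45}
    - {"slide": [-26, 2, 80], "angular": [0, 0, 1.4], "fingers": 0.45}
    - {"slide": [-26, 2, 108], "angular": [0, 0, 1.4], "fingers": 0.45}
    - {"slide": [-26, 2, 108], "angular": [0, 0, 1.4], "fingers": 0.45}
    - {"slide": [-26, 2, 108], "angular": [0, 0, 1.4], "fingers": 0.45}

```text
clock: 9.63
tcp_pos: [0.5315, -0.0776, 0.1002]
orientation: [-0.002, 0.671, 0.742, -0.001]
wrist_force: [-0.1, 1.0, 0.7]
finger_gap: 0.0471
grip_force: 0.0
```

```bash
python3 go.py .5315 -.078 .019 5.8;python3 c.py scene sp1.png 325 200
```

```text
slide [-0.5  0.2 81.2] angular [-0.2 -0.1 -0. ]
tcp [531.5 -77.6 100.2] clock 9.6333 j [-16.9  18.9 -16.8  54.5   0.   67.3] F [-0.1  1.   0.7] gap 47.117954155658545 0.0
```

View pics/sp1.png

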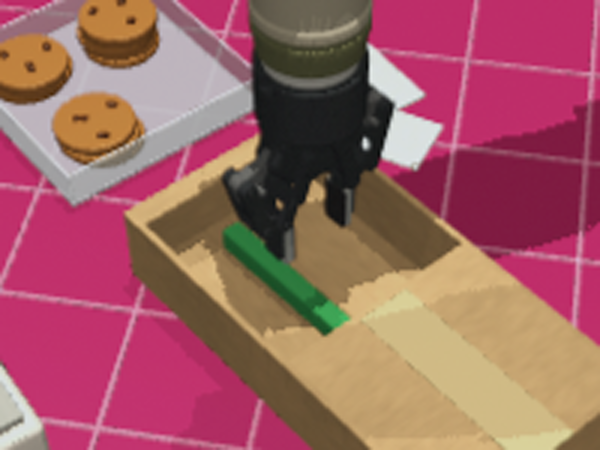

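The fingers are over the handle, tips at crop (285,250) and (340,215), one on each side of it. Going down.

Call:
jog_arm:
  moves:
    - {"slide": [0, 0, 20], "angular": [0, 0, 0], "fingers": 0.45}
    - {"slide": [0, 0, 40], "angular": [0, 0, 0], "fingers": 0.45}
    - {"slide": [0, 0, 58], "angular": [0, 0, 0], "fingers": 0.45}
    - {"slide": [0, 0, 70], "angular": [0, 0, 0], "fingers": 0.45}
    - {"slide": [0, 0, 77], "angular": [0, 0, 0], "fingers": 0.45}
    - {"slide": [0, 0, 79], "angular": [0, 0, 0], "fingers": 0.45}
    - {"slide": [0, 0, 79], "angular": [0, 0, 0], "fingers": 0.45}

```text
clock: 10.27
tcp_pos: [0.534, -0.0793, 0.0234]
orientation: [0.001, 0.671, 0.741, 0.0]
wrist_force: [0.9, -0.1, 0.1]
finger_gap: 0.047
grip_force: 0.0
```

```bash
python3 go.py .5315 -.078 .0195 5.8
```

```text
slide [ 1.6 -2.3  3.9] angular [ 0.1  0.  -0.1]
tcp [534.  -79.3  23.4] clock 10.2667 j [-17.   23.6 -22.2  44.1   0.   67.3] F [ 0.9 -0.1  0.1] gap 46.980349846035175 0.0
```

Call:
jog_arm:
  moves:
    - {"slide": [0, -1, 2], "angular": [0, 0, 0], "fingers": 0.6}
    - {"slide": [0, -1, 2], "angular": [0, 0, 0], "fingers": 0.75}
    - {"slide": [0, -1, 2], "angular": [0, 0, 0], "fingers": 1}
    - {"slide": [0, -1, 2], "angular": [0, 0, 0], "fingers": 1}
    - {"slide": [0, -1, 2], "angular": [0, 0, 0], "fingers": 1}
    - {"slide": [0, -1, 2], "angular": [0, 0, 0], "fingers": 1}
    - {"slide": [0, -1, 2], "angular": [0, 0, 0], "fingers": 1}
  squeeze: 80

```text
clock: 10.85
tcp_pos: [0.5327, -0.0796, 0.0215]
orientation: [0.001, 0.671, 0.741, 0.0]
wrist_force: [-0.8, -0.4, 6.5]
finger_gap: 0.0162
grip_force: 79.6
```

```bash
python3 go.py .5315 -.080 .05 5.8
```

```text
slide [ -0.3  -1.2 -28.5] angular [ 0.1  0.  -0.1]
tcp [532.7 -79.6  21.5] clock 10.85 j [-17.   23.7 -22.5  43.7   0.   67.3] F [-0.8 -0.4  6.5] gap 16.201056936957617 79.56437587738037
```

Call:
jog_arm:
  moves:
    - {"slide": [0, 0, -12], "angular": [0, 0, 0], "fingers": 1}
    - {"slide": [0, 0, -25], "angular": [0, 0, 0], "fingers": 1}
    - {"slide": [0, 0, -34], "angular": [0, 0, 0], "fingers": 1}
    - {"slide": [-1, 0, -41], "angular": [0, -3, 0], "fingers": 1}
    - {"slide": [-2, 0, -46], "angular": [0, -6, 0], "fingers": 1}
    - {"slide": [-4, 0, -50], "angular": [0, -9, 0], "fingers": 1}
    - {"slide": [-6, 0, -53], "angular": [0, -11, 0], "fingers": 1}
    - {"slide": [-6, 0, -53], "angular": [0, -11, 0], "fingers": 1}
    - {"slide": [-6, 0, -53], "angular": [0, -11, 0], "fingers": 1}

```text
clock: 11.6
tcp_pos: [0.5326, -0.0849, 0.0734]
orientation: [0.071, 0.668, 0.738, -0.064]
wrist_force: [-0.6, 0.3, -1.2]
finger_gap: 0.0162
grip_force: 78.6
```

```bash
python3 go.py .5327 -.080 .0745 5.8 11;python3 c.py scene sp2.png 325 200
```

```text
slide [ 4.5  0.6 -2. ] angular [ 0.  -0.1 -0.1]
tcp [532.6 -84.9  73.4] clock 11.6 j [-12.   18.9 -22.1  45.7 -10.4  72. ] F [-0.6  0.3 -1.2] gap 16.181861660295674 78.57470154762268
```

View pics/sp2.png

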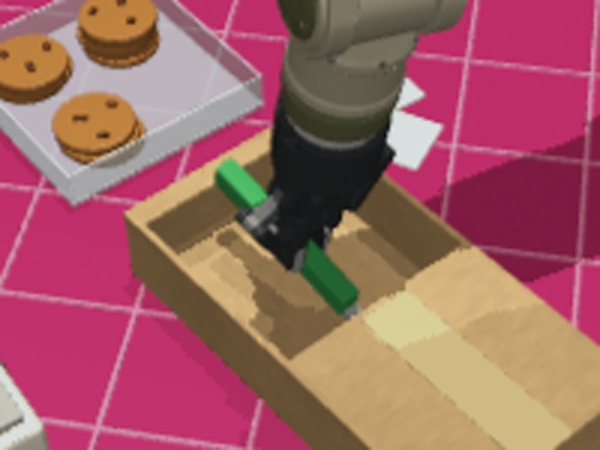

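The spatula is held with its handle end up at crop (230,175), clear of the lip, and its shaft runs down under the flap at (350,310). I'll draw it out slantwise.

Call:
jog_arm:
  moves:
    - {"slide": [-8, 0, -3], "angular": [0, -1, 0], "fingers": 1}
    - {"slide": [-16, 0, -5], "angular": [0, -2, 0], "fingers": 1}
    - {"slide": [-26, 0, -9], "angular": [0, -3.5, 0], "fingers": 1}
    - {"slide": [-36, 0, -12], "angular": [0, -5, 0], "fingers": 1}
    - {"slide": [-47, 0, -17], "angular": [0, -7, 0], "fingers": 1}
    - {"slide": [-58, 0, -22], "angular": [0, -9, 0], "fingers": 1}
    - {"slide": [-75, 0, -30], "angular": [0, -10.5, 0], "fingers": 1}
    - {"slide": [-92, 0, -38], "angular": [0, -12, 0], "fingers": 1}
    - {"slide": [-92, 0, -38], "angular": [0, -12, 0], "fingers": 1}

```text
clock: 12.4
tcp_pos: [0.5426, -0.1709, 0.1312]
orientation: [0.151, 0.659, 0.725, -0.134]
wrist_force: [-0.1, -0.7, -0.4]
finger_gap: 0.0164
grip_force: 78.6
```

```bash
cat > f.py <<'E'
from h import *
np.set_printoptions(precision=4,suppress=True)
s=get_state(); p,r=pose(); c0=np.array([.516,-.029,0]); b=np.array([-.0785,.997,0])
print("gx",(p-c0)@b,"z",p[2],s["wrist_force"],s["ft_torque"],s["finger_gap"],"xaxis",r.apply([1,0,0]),np.degrees(s["joint_pos"]))
g=p+r.apply([0,0,.005]); pts=dict(spatula_grip=g,spatula_end=g-r.apply([.095,0,0]),spatula_tip=g+r.apply([.225,0,.009])); print(pts)
for n in("scene","top"):
    c=read_camera(n)
    for k in pts:
        for q in tip_of(k,c)[:1]: print(n,k,q["p"],np.round(q["point"]),"expected",proj(c,pts[k]))
E
python3 f.py
```

```text
gx -0.14359417104027758 z 0.1311955278631357 [-0.0829 -0.6777 -0.4035] [ 0.3653  0.0145 -0.0513] 0.016353462554746016 xaxis [-0.0869  0.9146 -0.3949] [-14.8003  15.9283 -20.1213  45.2061 -21.6373  68.0405]
{'spatula_grip': array([ 0.5429, -0.1729,  0.1266]), 'spatula_end': array([ 0.5511, -0.2598,  0.1641]), 'spatula_tip': array([0.5237, 0.0294, 0.0295])}
scene spatula_grip 0.87 [300. 171.] expected [299.1905 168.7509]
scene spatula_end 0.84 [273. 136.] expected [274.3697 135.8989]
scene spatula_tip 0.71 [273. 330.] expected [358.9248 250.8717]
top spatula_end 0.65 [371. 263.] expected [409.5237 258.0645]
```

Call:
jog_arm:
  moves:
    - {"slide": [-18, 0, -3], "angular": [0, -1, 0], "fingers": 1}
    - {"slide": [-35, 0, -7], "angular": [0, -2, 0], "fingers": 1}
    - {"slide": [-53, 0, -11], "angular": [0, -3, 0], "fingers": 1}
    - {"slide": [-72, 0, -15], "angular": [0, -4, 0], "fingers": 1}
    - {"slide": [-94, 0, -22], "angular": [0, -4, 0], "fingers": 1}
    - {"slide": [-116, 0, -29], "angular": [0, -4, 0], "fingers": 1}
    - {"slide": [-124, 0, -48], "angular": [0, -4, 0], "fingers": 1}
    - {"slide": [-131, 0, -66], "angular": [0, -4, 0], "fingers": 1}
    - {"slide": [-139, 0, -85], "angular": [0, -4, 0], "fingers": 1}
    - {"slide": [-147, 0, -103], "angular": [0, -4, 0], "fingers": 1}

```text
clock: 13.63
tcp_pos: [0.5499, -0.2643, 0.2828]
orientation: [0.174, 0.653, 0.72, -0.157]
wrist_force: [-0.1, 0.4, -1.5]
finger_gap: 0.0159
grip_force: 78.6
```

Call:
jog_arm:
  moves:
    - {"slide": [0, 0, 0], "angular": [0, 0, 0], "fingers": 1}
    - {"slide": [0, 0, 0], "angular": [0, 0, 0], "fingers": 1}
    - {"slide": [0, 0, 0], "angular": [0, 0, 0], "fingers": 1}
    - {"slide": [0, 0, 0], "angular": [0, 0, 0], "fingers": 1}
    - {"slide": [0, 0, 0], "angular": [0, 0, 0], "fingers": 1}
    - {"slide": [0, 0, 0], "angular": [0, 0, 0], "fingers": 1}

```text
clock: 14.13
tcp_pos: [0.5496, -0.2625, 0.279]
orientation: [0.172, 0.653, 0.721, -0.157]
wrist_force: [-0.5, 0.4, -1.5]
finger_gap: 0.0161
grip_force: 78.6
```

```bash
python3 f.py
```

```text
gx -0.23545791572537988 z 0.2790307146235294 [-0.5408  0.3946 -1.4889] [ 0.489   0.0458 -0.0136] 0.016126923342058768 xaxis [-0.0887  0.8871 -0.4531] [-22.1305  11.9507  -5.0904  59.7213 -23.6799  59.4034]
{'spatula_grip': array([ 0.5498, -0.2648,  0.2746]), 'spatula_end': array([ 0.5582, -0.349 ,  0.3176]), 'spatula_tip': array([ 0.5302, -0.0693,  0.1646])}
scene spatula_grip 0.66 [270.  94.] expected [268.9917  92.0806]
scene spatula_end 0.84 [247.  55.] expected [242.7907  55.7682]
scene spatula_tip 0.84 [329. 184.] expected [330.9904 181.5919]
top spatula_grip 0.31 [473. 247.] expected [423.15   254.2726]
top spatula_end 0.63 [468. 250.] expected [468.9892 249.2737]
top spatula_tip 0.93 [330. 264.] expected [329.3332 264.8006]
```

```bash
python3 -c "
from workcell import *
print(get_state()['qvel']); print(hand_in())"
```

```text
[-2.66541665e-03  4.65347833e-04  1.90694134e-05  1.00915413e-04
  1.22717962e-04 -6.26876960e-05]
the job is handed in; nothing more can be done
None
```

The job is handed in at about 14 s on the robot clock: the yellow can stands about 2 mm from the midpoint between the tins, and the spatula is held still with its lowest point about 9 cm above the carton's top; no verdict was returned.

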